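Close the desk power box and hold its cover pressed down

ROBOT

A 6-joint arm with a two-finger parallel gripper is mounted at the origin on the work surface. World frame = base frame: x ahead of the robot, y to its left, z up, the work surface at z = 0. Lengths are in mm, angles in rad, forces in N, time in s.
With the tool pointing down it reaches from about 275 to 750 mm from the base axis. Payload 10.2 kg.
Tool frame: the origin (TCP) lies at the very end of the fingers, on their centre line; the grasp point (between the pads) lies 19 mm behind it; z points along the fingers, y is the line along which they close (so a half turn about z gives the same grasp; the last joint's range is limited). The gripper opens to 85 mm and grips with 20 to 120 N. Pads are 22 mm wide; open, the fingers measure 114 mm over their backs; the gripper's body (76 mm by 85 mm) begins 54 mm behind the grasp point. The pads swing forward as they close: fully open they stand 13 mm farther back than shut.
Start: joints at [-1.434, 0.313, 1.498, -0, 1.331, -0.223], TCP at [184.833, -491.394, 231.294] pointing down, gripper open.
Joint ranges: [-2.94, 2.94], [-0.97, 2.17], [0.19, 2.56], [-1.23, 4.37], [0.02, 3.11], [-2.88, 2.88]. Speed limits (rad/s): [2.39, 2.39, 3.01, 3.14, 3.14, 3.14].

INTERFACE

Orientations are given as a unit quaternion [w, x, y, z].
In Python, from rig import ctrl, optics gives the robot as it stands. The module is installed in compiled form; this text tells all that it offers.
- The arm moves only by the shell command python3 -m handwheel 'ROWS' [FORCE]. ROWS is JSON, a list that holds one entry, the list of rows, each a list of 5 numbers: the gripper command: -1 is fully open, 1 is shut, values between are in proportion, then the shift along the world's x, y, z in units of 50 mm (1.0 is 50 mm), then the turn about the world's z in units of 8 degrees (1.0 is 8 degrees). In form: [[[gripper, tx, ty, tz, twist], ...]]. A call has 1 to 10 rows; each row shifts and turns the commanded pose from where the row before left it; what a row does not reach is not made up. A row lasts 1/10 s, in which the tool goes at most 50 mm and 8.59 degrees, less where a joint would pass 70% of its speed; a pose out of reach is approached as far as the arm can. A call is refused whole if a number of a shift passes 1 or a number of a turn 1, either way. A call with a gripper value outside its range is refused whole. The fingers move at their own pace and stop on an object; FORCE is the grip in N (left out, the last holds). Time passes only in rows, so rows that do not move let the fingers close. It gives the time, the measured TCP pose, the force, the opening and the grip force at its end, in the units of the state.
- ctrl.sense(): the state, without advancing time (a new reading comes with each control period).
- optics.capture(name): name is "side" or "top"; returns a dict with "img" (480x640x3 uint8, blue, green, red), "K" (3x3 intrinsics, pixels), "dist_coeffs" ([k1, k2, p1, p2, k3] as OpenCV has them; the pictures are not rectified), "R" (3x3) and "t" (3): a world point X has camera coordinates R X + t. Camera axes: x right, y down, z forward; pixel columns grow to the right and rows downward; lengths in mm; the calibration is good to about 2 mm. A picture is of the moment at which its call begins. There is no depth.
- ctrl.finish_job(): hands the job in; it is judged then, once.
The state is a dict: "time_s": time; "joints": joint angles; "dq": joint speeds; "tau": joint torques, N m; "eef_pos": TCP position; "ee_rot": TCP orientation; "force": force on the tool from outside, world axes, zero at the start; "wrist_torque": the same for the moment, N m; "grip_width": opening from 0.0 (shut) to 1.0 (fully open); "grip_force": force on a finger pad.
Only numpy, scipy, OpenCV 4.12 (cv2) and the standard library are available. Lean on these libraries where they do the work, as an engineer would, in place of code of your own. Each camera call takes 0.05 s, during which the arm holds its last target. There are 200 camera calls.

TASK

Close up the white power box on the study desk. First, with the cover still off, turn the orange quarter-turn wing on the box until it lines up with the red marks on the rim; then lift the blue cover by its white handle, set it on the box so that the wing comes up through the slot, and press it fully down flush on the rim against its springy seal. Finish while still holding the cover pressed down (do not let go), and leave the glue stick, mug and glasses where they are.

Things in the scene. Friction and masses are not known exactly. Their poses are not given: they have to be found in the camera images.
- box: White open-topped power box, fixed to the desk, 150 (x) x 110 (y) x 60 mm high, walls 6 mm. Origin: centre of its underside; z up; x along its long side, towards the end that carries the wing. Two red marks, on the outside and rim of both short walls, lie on its x centre line. The black seal ring stands inside the walls, up to 6 mm above the rim.
- stud (a point): Point of the fixed box on the wing's turning axis, at rim height: 38 mm along the box's +x from its centre, 60 mm above the desk. Axes as the box's.
- wing_grip (a point): Place to grip the orange wing: on its vertical turning axis, 89 mm above the desk (12 mm below the wing's top). The wing is an upright blade 34 mm long (its own x), 10 mm thick (its own y), from 63 to 101 mm above the desk (the top 6 mm are narrowed to 29 x 6 mm). It turns with the wing.
- wing (a joint): Turn of the wing in rad: 0 when the blade lies along the box's x axis, in line with the red marks (and so with the cover's slot once the cover is on); positive is counter-clockwise seen from above. It starts somewhere between 0.6 and 1.4, so it has to be turned clockwise. Stops at -0.3 and 1.65; it stays where it is left (friction about 0.06 N m).
- seal (a joint): How far the sprung black seal ring is pushed down, in m: 0 at rest, with its top 6 mm above the box rim; 0.006 when its top is flush with the rim and the cover rests on the rim. The spring takes about 4.5 N to start and 9 N when flush; the cover's own weight (about 2 N) does not press it down.
- handle (a point): Centre of the cover's white handle, a bar 50 mm long (cover's x), 16 mm wide (cover's y) and 36 mm high, standing on the cover; this point is 24 mm above the cover's underside and 18 mm above its upper face, 60 mm along the cover's -x from the slot's centre. Axes: the cover's.
- slot (a point): Centre of the slot of the blue cover, at the cover's underside. The cover is a loose plate 156 (x) x 116 (y) x 6 mm, about 0.2 kg, at first lying flat on the desk, handle up. The slot goes right through, 42 mm along the cover's x, 16 mm wide, 38 mm along +x from the plate's centre. Axes: the cover's. With the cover home on the box this point coincides with the stud point and the x axes point the same way.
- cover: The loose blue cover with its white handle; origin at the centre of the plate's underside.
- glue: White and blue glue stick, standing, 30 mm across, 95 mm high; bystander.
- mug: White mug, 80 mm across, 90 mm high; bystander.
- glasses: Folded black glasses, about 45 x 135 x 30 mm, between the robot's base and the work; bystander.
Mind the look-alikes: they are no part of the job. Leave any purple look-alike of the box alone. Of the things shaped like the cover, the blue one is meant.

How it is judged (in metres and radians):
On the way, in this order (a step that is already met when the one before it is completed fails the run):
1. the wing is in line with the red marks (within 0.12 rad) while the cover is still off the box (value of joint wing between -0.12 and 0.12 rad and horizontal distance between slot and stud above 0.1 m), for 0.2 s.
2. the cover is on the box with the wing up through the slot (horizontal distance between slot and stud below 0.007 m and z of slot in the frame of box below 0.075 m and angle between the x axis of slot and the x axis of box, either way round below 0.25 rad), for 0.1 s.
At the end, for the whole second after the job is handed in: Fingers still on the cover (over 3 N), pressing it: level within 0.05 rad, within 2 mm of the rim, seal down over 4.5 mm; slot centre within 6 mm of the stud, cover within 0.2 rad and wing within 0.25 rad of the box's line; cover centred on the box within 20 mm; at rest (value of joint seal above 0.0045 m and z of slot in the frame of box below 0.062 m and horizontal distance between slot and stud below 0.006 m and angle between the x axis of slot and the x axis of box, either way round below 0.2 rad and angle between cover's own z axis and vertical below 0.05 rad and value of joint wing between -0.25 and 0.25 rad and contact force between the fingers and cover above 3 N and linear speed of cover below 0.02 m/s and horizontal distance between cover and box below 0.02 m); the arm keeps its last pose, push and grip.
It fails at once if a bystander (glue stick, mug, glasses) is moved more than 20 mm (distance of any of glue, mug, glasses from where it was at the start of the episode above 0.02 m).
It also fails if it takes over 58 s, if anything falls off the work surface, if the arm or the gripper's body presses on something with over 40 N, if the wrist force passes 120 N, or if a joint passes its speed limit or range.

## Working session

There is one attempt and no reset: what is moved stays moved. The work goes in short steps, Python scripts to look and compute and a shell command to move; the robot and the scene stay as the last step left them, time stands still between calls to the robot, and variables do not carry over. Pictures are saved under pics/ and viewed, at most 10 in all, crops included, and the job is handed in when it is done.

```bash
mkdir -p pics
python3 - <<'E'
from rig import ctrl, optics
import cv2,numpy as np,pickle
s=ctrl.sense();print(s)
d={}
for n in("side","top"):
    c=optics.capture(n);d[n]=c;cv2.imwrite(f"pics/{n}0.png",c["img"]);print(n,np.array(c["K"]).round(1).tolist(),c["dist_coeffs"],(-np.array(c["R"]).T@np.array(c["t"])).round(0))
pickle.dump(d,open("c0.pkl","wb"))
E
```

```text
{'time_s': 0.0, 'joints': array([-1.43441353e+00,  3.13466655e-01,  1.49844162e+00, -1.00459171e-05,
        1.33101104e+00, -2.23392063e-01]), 'dq': array([ 7.56120524e-05,  5.95620602e-04, -3.43013456e-04, -6.99469847e-04,
        5.09893574e-04, -2.01035317e-03]), 'tau': array([-2.26519842e-04, -4.12260711e+01, -2.59742045e+01, -1.76653671e-04,
        4.09892833e-03,  2.85000823e-05]), 'eef_pos': array([ 184.78700387, -491.12548569,  230.72485004]), 'ee_rot': array([-6.62916606e-04,  9.83863410e-01,  1.78919956e-01,  2.39750793e-05]), 'force': array([-0.42035255, -0.0924021 ,  0.02086852]), 'wrist_torque': array([-0.04499039,  0.00462181,  0.01796806]), 'grip_force': 0.0, 'grip_width': 0.9993644335224339}
side [[530.1, 0.0, 319.6], [0.0, 530.1, 241.2], [0.0, 0.0, 1.0]] [-0.11796227  0.          0.          0.          0.        ] [424. 683. 903.]
top [[580.3, 0.0, 334.5], [0.0, 580.3, 246.9], [0.0, 0.0, 1.0]] [-0.07548763  0.          0.          0.          0.        ] [ 438.  -20. 1023.]
```

View pics/top0.png

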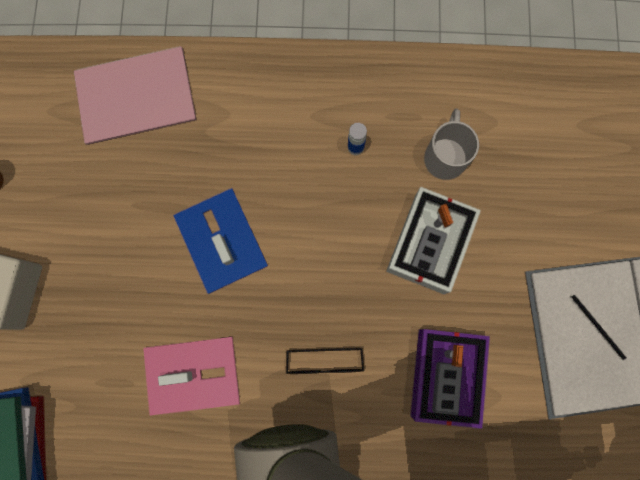

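View pics/side0.png

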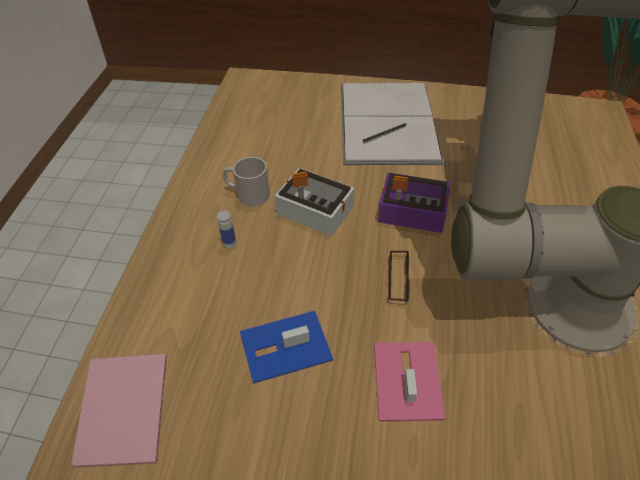

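Top view candidates:
- **Covers:** blue at (221,241), the pink look-alike at (191,375), and a plain pink sheet at (135,95).
- **Boxes:** white at (435,240), with its orange wing at (445,215); purple look-alike at (451,378), with its wing at (459,355).

I choose the blue cover and the white box. Next I check them in a crop and measure.

```bash
cat > h.py <<'E'
import cv2,numpy as np
def ray(c,p):
    K,D=np.array(c["K"]),np.array(c["dist_coeffs"]);R,t=np.array(c["R"]),np.array(c["t"]).ravel()
    u=cv2.undistortPoints(np.array(p,float).reshape(-1,1,2),K,D).reshape(-1,2)
    d=np.c_[u,np.ones(len(u))]@R
    return -R.T@t,d/np.linalg.norm(d,axis=1)[:,None]
def plane(c,p,z):
    o,d=ray(c,p);return o+d*((z-o[2])/d[:,2])[:,None]
def tri(a,pa,b,pb):
    o1,d1=ray(a,pa);o2,d2=ray(b,pb);d1,d2=d1[0],d2[0]
    s=np.linalg.lstsq(np.c_[d1,-d2],o2-o1,rcond=None)[0]
    x,y=o1+s[0]*d1,o2+s[1]*d2;return (x+y)/2,np.linalg.norm(x-y)
def blobs(c,lo,hi,roi,amin=4,chain=None):
    x0,y0,x1,y1=roi;h=cv2.cvtColor(c["img"],cv2.COLOR_BGR2HSV)
    m=cv2.inRange(h,np.array(lo),np.array(hi));k=np.zeros_like(m);k[y0:y1,x0:x1]=m[y0:y1,x0:x1]
    n,l,s,ce=cv2.connectedComponentsWithStats(k)
    return k,[(ce[i].round(1),s[i,4],l==i) for i in range(1,n) if s[i,4]>=amin]
def proj(c,X):
    return cv2.projectPoints(np.array(X,float).reshape(-1,3),cv2.Rodrigues(np.array(c["R"]))[0],np.array(c["t"],float),np.array(c["K"]),np.array(c["dist_coeffs"]))[0].reshape(-1,2)
E
python3 - <<'E'
import pickle;from h import *
d=pickle.load(open("c0.pkl","rb"));T,S=d["top"],d["side"]
roi={"top":((380,180,490,300),(165,180,275,300)),"side":((265,160,365,240),(230,300,340,390))}
for n,c in d.items():
    b,cv=roi[n]
    for nm,lo,hi in(("red",(0,150,60),(4,255,255)),("red2",(174,150,60),(180,255,255)),("orange",(5,150,80),(16,255,255))):
        print(n,nm,[(x.tolist(),a) for x,a,_ in blobs(c,lo,hi,b)[1]])
    m,bl=blobs(c,(100,120,40),(130,255,255),cv,200)
    mm=bl[0][2].astype(np.uint8);ct,h=cv2.findContours(mm,cv2.RETR_CCOMP,cv2.CHAIN_APPROX_NONE)
    for k in ct:
        if len(k)>15: print(n,"blue",len(k),cv2.minAreaRect(k),cv2.approxPolyDP(k,4,True).reshape(-1,2).tolist())
    print(n,"white",[(x.tolist(),a) for x,a,_ in blobs(c,(0,0,110),(180,60,255),cv,20)[1]])
t=cv2.resize(T["img"][180:300,380:490],None,fx=4,fy=4);s=cv2.resize(S["img"][160:240,265:365],None,fx=4,fy=4)
o=np.zeros((480,840,3),np.uint8);o[:,:440]=t;o[:320,440:]=s;cv2.imwrite("pics/crop.png",cv2.resize(o,(800,457)))
E
```

```text
side red [([341.8, 201.4], np.int32(5))]
side red2 []
side orange [([299.7, 178.8], np.int32(198))]
side blue 251 ((285.3669738769531, 345.3081359863281), (53.16006088256836, 82.39810180664062), 73.7059555053711) [[314, 311], [240, 331], [254, 382], [332, 359]]
side blue 56 ((265.6981201171875, 350.4433898925781), (8.928435325622559, 24.450176239013672), 74.05460357666016) [[277, 346], [276, 352], [254, 354], [255, 349]]
side blue 83 ((295.3438415527344, 336.23785400390625), (18.628013610839844, 30.190231323242188), 74.47589111328125) [[306, 324], [310, 340], [284, 348], [281, 332]]
side white [([295.9, 334.2], np.int32(306))]
top red [([449.3, 199.8], np.int32(12)), ([419.9, 278.4], np.int32(17))]
top red2 []
top orange [([446.0, 213.6], np.int32(134))]
top blue 268 ((219.5215301513672, 240.50787353515625), (85.3884048461914, 65.49900817871094), 65.0952377319336) [[231, 189], [174, 215], [208, 292], [266, 265]]
top blue 76 ((222.1852569580078, 249.13772583007812), (34.527679443359375, 14.085917472839355), 66.37062072753906) [[216, 233], [225, 238], [232, 254], [229, 265], [220, 261], [211, 241]]
top blue 59 ((211.21463012695312, 221.13168334960938), (24.864120483398438, 11.73362922668457), 65.224853515625) [[210, 208], [220, 227], [213, 234], [202, 214]]
top white [([220.7, 248.1], np.int32(275))]
```

View pics/crop.png

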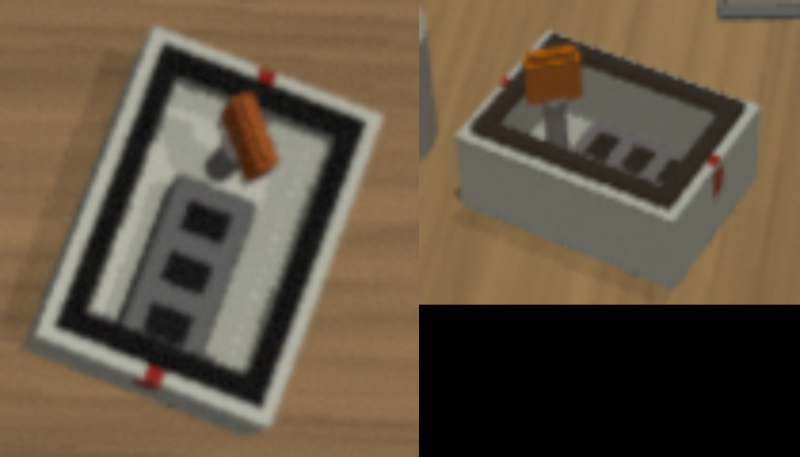

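The crop shows the white box with black seal, the red marks at top-view px (449,200) and (420,278), and the orange wing at (446,214), leaning about 37° counter-clockwise of the box line.

```bash
cat > m.py <<'E'
import pickle;from h import *
d=pickle.load(open("c0.pkl","rb"));T,S=d["top"],d["side"]
tc=[(420.7,187.3),(388,268.5),(450.3,291),(480.3,211)];sc=[(275.2,195.4),(330.4,217),(354,188.1),(299.6,168.7)]
P=[]
for a,b in zip(tc,sc):
    x,e=tri(T,[a],S,[b]);P.append(x);print("corner",x.round(1),round(e,1))
P=np.array(P);print("ctr",P.mean(0).round(1),"sides",[np.linalg.norm(P[i]-P[i-1]).round(1) for i in range(4)])
print("top-plane ctr",plane(T,tc,60).mean(0).round(1),"side-plane",plane(S,sc,60).mean(0).round(1))
v=(P[0]-P[1]+P[3]-P[2]);yb=np.arctan2(v[1],v[0]);print("yaw box",np.degrees(yb))
m=plane(T,[(449.3,199.8),(420.5,278.4)],60);w=m[0]-m[1];print("marks",m.round(1),np.linalg.norm(w),np.degrees(np.arctan2(w[1],w[0])),m.mean(0))
x,e=tri(T,[(446,213.6)],S,[(299.7,178.8)]);print("wing blob",x.round(1),e)
k=blobs(T,(5,150,80),(16,255,255),(380,180,490,300))[1][0][2]
pt=plane(T,np.argwhere(k)[:,::-1],95)[:,:2].astype(np.float32);print("wing rect",cv2.minAreaRect(pt),pt.mean(0))
q=np.linalg.svd(pt-pt.mean(0))[2][0];print("wing pca",np.degrees(np.arctan2(q[1],q[0])))
# cover
tb=[(231,189),(174,215),(208,292),(266,265)];sb=[(240,331),(254,382),(332,359),(314,311)]
for n,c,cs in(("T",T,tb),("S",S,sb)):
    p=plane(c,cs,6);print("cover",n,p.round(1)[:,:2].tolist(),p.mean(0).round(1),[np.linalg.norm(p[i]-p[i-1]).round(1) for i in range(4)])
print("slot T",plane(T,[(211.2,221.1)],3).round(1),"S",plane(S,[(265.7,350.4)],3).round(1),tri(T,[(211.2,221.1)],S,[(265.7,350.4)]))
print("handle",tri(T,[(220.7,248.1)],S,[(295.9,334.2)]),"top@36",plane(T,[(220.7,248.1)],36))
E
python3 m.py
```

```text
corner [ 684.2 -167.7   56.2] 2.8
corner [ 544.8 -112.9   60.9] 2.5
corner [ 507.8 -218.7   54.8] 2.9
corner [ 646.7 -271.3   52.2] 2.8
ctr [ 595.9 -192.7   56. ] sides [np.float64(110.3), np.float64(149.8), np.float64(112.3), np.float64(148.6)]
top-plane ctr [ 595.9 -191.8   60. ] side-plane [ 594.2 -188.2   60. ]
yaw box -21.100494610498107
marks [[ 664.3 -216.1   60. ]
 [ 528.6 -167.6   60. ]] 144.15424532381158 -19.681422696007 [ 596.42917019 -191.86950943   60.        ]
wing blob [ 633.8 -206.7   79. ] 4.460507306797548
wing rect ((632.3004760742188, -203.98223876953125), (34.466575622558594, 12.011276245117188), 19.560171127319336) [ 632.8476  -203.48451]
wing pca -162.28128
cover T [[685.4, 166.4], [635.0, 266.5], [499.1, 197.1], [549.7, 97.1]] [592.3 181.8   6. ] [np.float64(152.4), np.float64(112.1), np.float64(152.6), np.float64(112.1)]
cover S [[684.7, 167.9], [631.3, 270.6], [496.3, 201.3], [548.1, 99.3]] [590.1 184.8   6. ] [np.float64(152.9), np.float64(115.7), np.float64(151.8), np.float64(114.4)]
slot T [[626.3 199.3   3. ]] S [[625.3 200.8   3. ]] (array([626.17454311, 199.71924242,   1.04668432]), np.float64(0.8732577449169386))
handle (array([571.74128344, 173.56009592,  32.58485706]), np.float64(4.201387890218764)) top@36 [[573.39056981 173.02887614  36.        ]]
```

```bash
python3 -m handwheel '[[[-0.2,0.6,0.38,0,-0.25],[-0.2,0.6,0.38,0,0],[-0.2,0.6,0.38,0,0],[-0.2,0.6,0.38,0,0],[-0.2,0.6,0.38,0,0],[-0.2,0.6,0.38,0,0],[-0.2,0.6,0.38,0,0],[-0.2,0.6,0.38,0,0],[-0.2,0.6,0.38,0,0],[-0.2,0.6,0.38,0,0]]]' 30
```

```text
time_s: 1.1
eef_pos: [485.9, -300.3, 231.0]
ee_rot: [-0.0, 0.987, 0.162, -0.0]
force: [0.1, 0.1, 0.2]
grip_width: 0.599
grip_force: 0.0
```

```bash
python3 -m handwheel '[[[-0.2,0.58,0.38,0,0],[-0.2,0.58,0.38,0,0],[-0.2,0.58,0.38,0,0],[-0.2,0.58,0.38,0,0],[-0.2,0.58,0.38,0,0],[-0.2,0,0,-0.6,0],[-0.2,0,0,-0.6,0],[-0.2,0,0,-0.6,0],[-0.2,0,0,0,0],[-0.2,0,0,0,0]]]'
python3 - <<'E'
from rig import ctrl,optics;import cv2,numpy as np
t=optics.capture("top")["img"];s=optics.capture("side")["img"]
cv2.imwrite("pics/a.png",np.hstack([cv2.resize(t[130:310,370:510],None,fx=2.5,fy=2.5),cv2.resize(s[90:270,230:400],None,fx=2.5,fy=2.5)]))
E
```

```text
time_s: 2.1
eef_pos: [630.0, -206.5, 141.9]
ee_rot: [0.0, 0.987, 0.162, 0.0]
force: [0.4, -0.3, 0.9]
grip_width: 0.599
grip_force: 0.0
```

View pics/a.png

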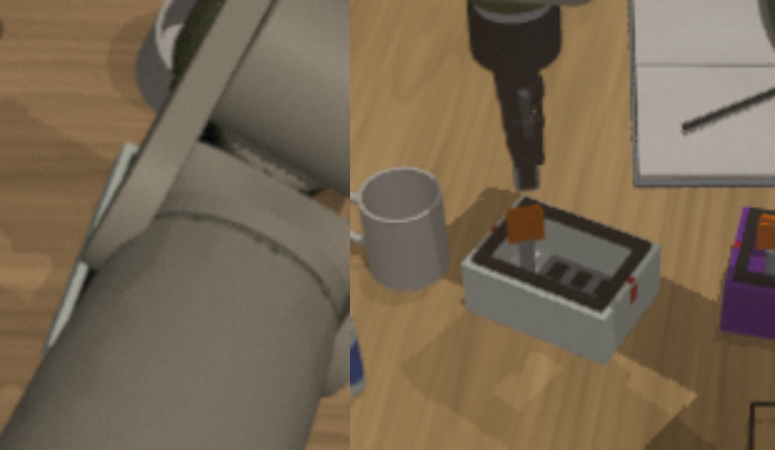

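The side view shows the fingers directly above the wing, with the mug clear of them; the top view is hidden by the arm.

```bash
python3 -m handwheel '[[[-0.2,0.04,0.04,-0.4,0],[-0.2,0,0,-0.4,0],[-0.2,0,0,-0.4,0],[-0.2,0,0,-0.2,0],[-0.2,0,0,0,0]]]'
python3 -m handwheel '[[[1,0,0,0,0],[1,0,0,0,0],[1,0,0,0,0],[1,0,0,0,0],[1,0,0,0,0],[1,0,0,0,0],[1,0,0,0,0]]]' 30
```

```text
time_s: 2.7
eef_pos: [631.7, -204.4, 71.2]
ee_rot: [-0.0, 0.987, 0.162, -0.0]
force: [-0.2, 0.2, -0.5]
grip_width: 0.593
grip_force: 0.0
time_s: 3.4
eef_pos: [632.2, -203.7, 72.6]
ee_rot: [-0.0, 0.987, 0.162, 0.001]
force: [-1.9, 4.5, 7.1]
grip_width: 0.114
grip_force: 31.4
```

```bash
python3 -m handwheel '[[[1,0,0,0,-0.7],[1,0,0,0,-0.7],[1,0,0,0,-0.7],[1,0,0,0,-0.7],[1,0,0,0,-0.7],[1,0,0,0,-0.7],[1,0,0,0,-0.7],[1,0,0,0,0],[1,0,0,0,0],[1,0,0,0,0]]]'
python3 -c "
from rig import ctrl;s=ctrl.sense();print(s['wrist_torque'],s['joints'])"
```

```text
time_s: 4.4
eef_pos: [632.1, -204.6, 72.6]
ee_rot: [0.0, 0.984, -0.178, 0.001]
force: [-2.8, 0.7, 4.7]
grip_width: 0.11
grip_force: 31.4
[ 0.10902533  0.44982541 -0.11593023] [-4.88896327e-01  7.61951853e-01  1.20950890e+00 -1.97335306e-04
  1.16883930e+00  1.44001777e+00]
```

```bash
python3 -m handwheel '[[[-0.2,0,0,0,0],[-0.2,0,0,0,0],[-0.2,0,0,0,0],[-0.2,0,0,0,0],[-0.2,0,0,0.4,0],[-0.2,0,0,0.8,0],[-0.2,0,0,0.8,0],[-0.2,0,0,0.4,0]]]'
python3 -m handwheel '[[[-0.2,-0.12,0.76,0,0.6],[-0.2,-0.12,0.76,0,0.6],[-0.2,-0.12,0.76,0,0.6],[-0.2,-0.12,0.76,0,0.6],[-0.2,-0.12,0.76,0,0.6],[-0.2,-0.12,0.76,0,0.6],[-0.2,-0.12,0.76,0,0.6],[-0.2,-0.12,0.76,0,0.6],[-0.2,-0.12,0.76,0,0.6],[-0.2,-0.12,0.76,0,0.54]]]'
python3 - <<'E'
from rig import ctrl,optics;import pickle;from h import *
d={n:optics.capture(n) for n in("top","side")};pickle.dump(d,open("c1.pkl","wb"));T=d["top"]
for n,r in(("top",(380,180,490,300)),("side",(265,160,365,240))):
  for x,a,k in blobs(d[n],(5,150,80),(16,255,255),r)[1]:
    pt=plane(d[n],np.argwhere(k)[:,::-1],90)[:,:2].astype(np.float32);print(n,a,cv2.minAreaRect(pt),pt.mean(0))
  print(n,[(x.tolist(),a) for x,a,_ in blobs(d[n],(0,150,60),(4,255,255),r)[1]])
o=np.hstack([cv2.resize(T["img"][180:300,380:490],None,fx=3.5,fy=3.5),cv2.resize(d["side"]["img"][290:410,220:340],None,fx=3.5,fy=3.5)]);cv2.imwrite("pics/b.png",o[:,:800])
E
```

```text
time_s: 5.2
eef_pos: [632.6, -204.8, 195.3]
ee_rot: [0.001, 0.984, -0.179, 0.002]
force: [-0.3, -0.3, 0.2]
grip_width: 0.6
grip_force: 0.0
time_s: 6.2
eef_pos: [571.4, 177.1, 191.4]
ee_rot: [0.0, 0.972, 0.235, 0.0]
force: [-0.5, 0.1, 0.7]
grip_width: 0.601
grip_force: 0.0
top 145 ((631.5201416015625, -203.63772583007812), (11.235957145690918, 40.20623016357422), 65.67274475097656) [ 632.655   -204.10622]
top [([449.4, 199.9], np.int32(11)), ([419.9, 278.4], np.int32(17))]
side []
```

View pics/b.png

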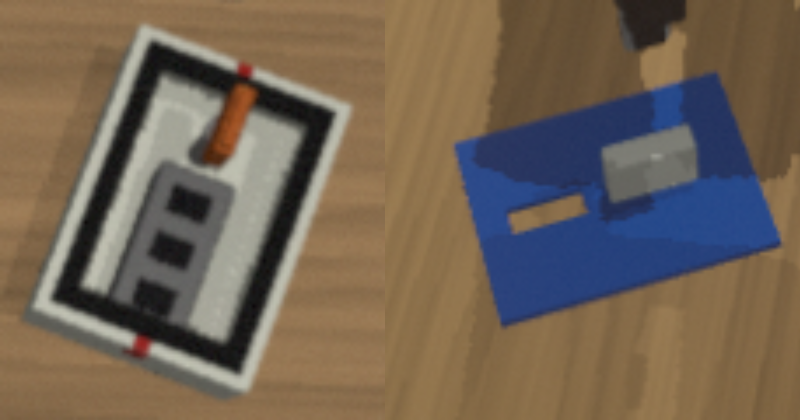

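The wing now lies along the line between the red marks, within about 2°. The cover is undisturbed and the gripper is above it.

```bash
python3 -m handwheel '[[[-0.2,0.02,-0.1,-0.6,0],[-0.2,0,0,-0.7,0],[-0.2,0,0,-0.7,0],[-0.2,0,0,-0.6,0],[-0.2,0,0,-0.4,0],[-0.2,0,0,-0.3,0],[-0.2,0,0,0,0],[-0.2,0,0,0,0]]]'
```

```text
time_s: 7.1
eef_pos: [573.4, 170.4, 27.1]
ee_rot: [0.0, 0.973, 0.233, 0.001]
force: [0.4, -0.1, -0.5]
grip_width: 0.599
grip_force: 0.0
```

```bash
python3 -m handwheel '[[[-0.2,-0.02,0.04,-0.2,0],[-0.2,0,0,-0.15,0],[-0.2,0,0,0,0]]]'
python3 -m handwheel '[[[1,0,0,0,0],[1,0,0,0,0],[1,0,0,0,0],[1,0,0,0,0],[1,0,0,0,0],[1,0,0,0,0],[1,0,0,0,0]]]' 60
```

```text
time_s: 7.4
eef_pos: [571.2, 172.6, 7.8]
ee_rot: [-0.0, 0.972, 0.233, -0.001]
force: [-0.7, 0.3, 0.4]
grip_width: 0.598
grip_force: 0.0
time_s: 8.1
eef_pos: [572.1, 172.7, 9.3]
ee_rot: [0.0, 0.973, 0.233, 0.0]
force: [-0.1, 0.1, 6.0]
grip_width: 0.178
grip_force: 59.2
```

```bash
python3 -m handwheel '[[[1,0,0,0.2,0],[1,0,0,0.5,0],[1,0,0,0.7,0],[1,0,0,0.7,0],[1,0,0,0.6,0],[1,0,0,0.3,0],[1,0,0,0,0],[1,0,0,0,0]]]' 60
python3 - <<'E'
from rig import ctrl,optics;import pickle;from h import *
d={n:optics.capture(n) for n in("top","side")};pickle.dump(d,open("c2.pkl","wb"))
print(ctrl.sense()["eef_pos"],ctrl.sense()["force"])
S=d["side"];m,bl=blobs(S,(100,120,30),(130,255,255),(200,200,400,420),150)
print([(b[0],b[1]) for b in bl])
o=np.hstack([cv2.resize(d["top"]["img"][150:310,140:300],None,fx=2.5,fy=2.5),cv2.resize(S["img"][230:390,210:370],None,fx=2.5,fy=2.5)]);cv2.imwrite("pics/c.png",o)
E
```

```text
time_s: 8.9
eef_pos: [571.3, 172.6, 157.9]
ee_rot: [-0.0, 0.973, 0.233, -0.001]
force: [-0.4, -0.6, -2.2]
grip_width: 0.179
grip_force: 58.7
[571.10786994 172.49486838 157.23652307] [ 0.99598695  0.52684901 -2.02063822]
[(array([277.9, 306. ]), np.int32(4014))]
```

View pics/c.png

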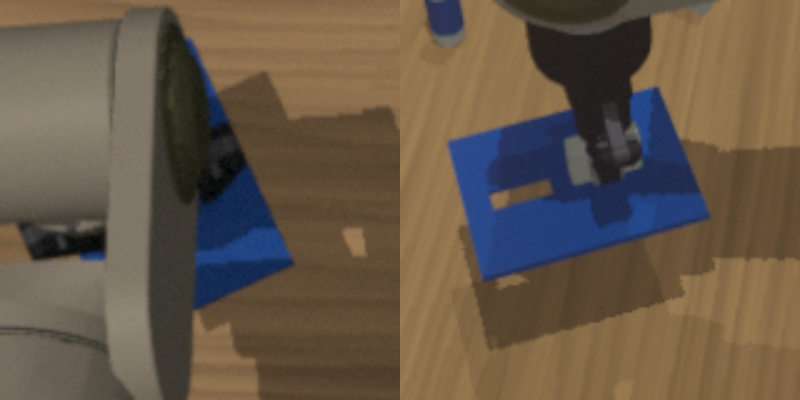

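Run:
```python
import pickle;from h import *
d=pickle.load(open("c2.pkl","rb"));S=d["side"]
m,bl=blobs(S,(100,120,30),(130,255,255),(200,200,400,420),1000)
ct,_=cv2.findContours(bl[0][2].astype(np.uint8),cv2.RETR_CCOMP,cv2.CHAIN_APPROX_NONE)
e=np.array([571.2,172.6]);a=np.radians(26.95);R=np.array([[np.cos(a),np.sin(a)],[-np.sin(a),np.cos(a)]])
for k in ct:
    if len(k)<20: continue
    for z in(151.3,154.2):
        p=plane(S,k.reshape(-1,2),z)[:,:2];r=cv2.minAreaRect(p.astype(np.float32))
        print(len(k),z,r,"rel tool axes",R@(np.array(r[0])+[2,-3.2]-e))
```

```text
344 151.3 ((590.1256103515625, 182.76095581054688), (155.71234130859375, 117.63793182373047), 27.389389038085938) rel tool axes [21.8079327 -3.2787415]
344 154.2 ((589.486083984375, 184.69261169433594), (155.1113739013672, 117.18392944335938), 27.38939666748047) rel tool axes [22.11330851 -1.26701735]
63 151.3 ((623.6571655273438, 200.44747924804688), (47.0877571105957, 19.390928268432617), 27.503143310546875) rel tool axes [59.71379873 -2.7098619 ]
63 154.2 ((622.8882446289062, 202.3109130859375), (46.90605926513672, 19.316089630126953), 27.503097534179688) rel tool axes [59.87291285 -0.70030779]
```

The cover is held level and centred: slot at (60, ~-1) mm in tool axes, against the nominal (60, 0). Next I carry it over.

```bash
python3 -m handwheel '[[[1,0.01,-0.3,0.05,-0.5],[1,0.01,-0.8,0.05,-0.6],[1,0.01,-0.8,0,-0.6],[1,0.01,-0.8,0,-0.6],[1,0.01,-0.8,0,-0.6],[1,0.01,-0.8,0,-0.6],[1,0.01,-0.8,0,-0.6],[1,0.01,-0.8,0,-0.6],[1,0,-0.8,0,-0.6],[1,0,-0.42,0,-0.63]]]'
python3 -m handwheel '[[[1,0,0,0,0],[1,0,0,0,0]]]'
```

```text
time_s: 10.0
eef_pos: [575.1, -186.3, 162.4]
ee_rot: [-0.0, 0.984, -0.181, -0.001]
force: [-0.0, 1.3, -2.9]
grip_width: 0.178
grip_force: 58.9
time_s: 10.2
eef_pos: [575.4, -183.1, 162.7]
ee_rot: [-0.0, 0.984, -0.178, -0.001]
force: [-1.1, 0.4, -2.2]
grip_width: 0.18
grip_force: 58.9
```

```bash
python3 -m handwheel '[[[1,0.01,-0.01,-0.3,0],[1,0,0,-0.4,0],[1,0,0,-0.2,0],[1,0,0,0,0],[1,0,0,0,0]]]'
python3 - <<'E'
from rig import optics;import cv2,numpy as np
o=[cv2.resize(optics.capture(n)["img"][a:a+150,b:b+150],None,fx=2.6,fy=2.6) for n,a,b in(("top",160,370),("side",110,240))]
cv2.imwrite("pics/d.png",np.hstack(o))
E
```

```text
time_s: 10.7
eef_pos: [576.6, -183.4, 119.3]
ee_rot: [0.0, 0.984, -0.177, 0.0]
force: [-0.4, 0.4, -2.4]
grip_width: 0.179
grip_force: 58.8
```

View pics/d.png

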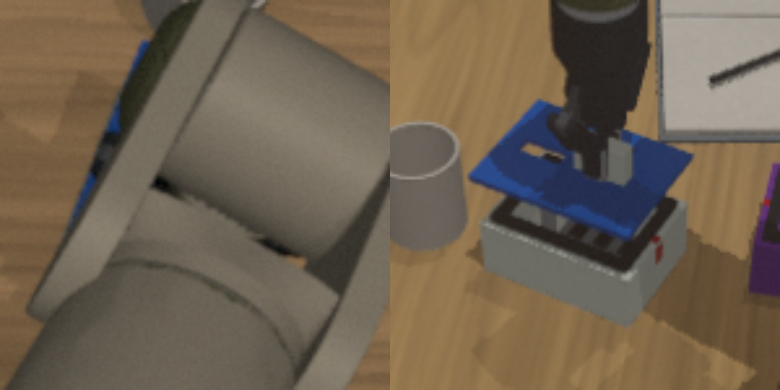

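The cover sits above the box with its slot over the wing. I'll lower it in steps and watch the force.

```bash
python3 -m handwheel '[[[1,-0.01,0,-0.2,0],[1,0,0,-0.2,0],[1,0,0,-0.1,0],[1,0,0,0,0]]]'; python3 -m handwheel '[[[1,0,0,-0.15,0],[1,0,0,-0.15,0],[1,0,0,0,0],[1,0,0,0,0]]]'
```

```text
time_s: 11.2
eef_pos: [575.3, -183.7, 92.6]
ee_rot: [-0.0, 0.984, -0.178, -0.001]
force: [0.7, 0.5, -1.9]
grip_width: 0.18
grip_force: 58.9
time_s: 11.6
eef_pos: [575.8, -183.9, 78.6]
ee_rot: [-0.0, 0.984, -0.178, -0.0]
force: [-0.9, 0.2, -1.3]
grip_width: 0.178
grip_force: 58.9
```

```bash
python3 -m handwheel '[[[1,0,0,-0.08,0],[1,0,0,0,0],[1,0,0,0,0]]]';python3 -m handwheel '[[[1,0,0,-0.06,0],[1,0,0,-0.06,0],[1,0,0,0,0],[1,0,0,0,0]]]' 80
```

```text
time_s: 11.9
eef_pos: [576.1, -184.1, 75.3]
ee_rot: [0.0, 0.984, -0.178, 0.001]
force: [1.0, -0.5, 1.8]
grip_width: 0.179
grip_force: 59.3
time_s: 12.3
eef_pos: [576.2, -184.1, 69.4]
ee_rot: [0.0, 0.984, -0.178, 0.001]
force: [-1.1, -0.3, 5.3]
grip_width: 0.178
grip_force: 81.9
```

```bash
python3 -m handwheel '[[[1,0,0,-0.04,0],[1,0,0,0,0],[1,0,0,0,0]]]';python3 -m handwheel '[[[1,0,0,-0.03,0],[1,0,0,0,0],[1,0,0,0,0],[1,0,0,0,0]]]'
```

```text
time_s: 12.6
eef_pos: [576.3, -184.2, 69.3]
ee_rot: [0.0, 0.984, -0.178, 0.001]
force: [-7.3, 2.8, 21.0]
grip_width: 0.173
grip_force: 83.9
time_s: 13.0
eef_pos: [576.3, -184.2, 69.2]
ee_rot: [0.001, 0.984, -0.178, 0.001]
force: [-12.4, 5.2, 33.1]
grip_width: 0.176
grip_force: 85.8
```

It stops hard at TCP z 69.3, the height expected for flush. I'll ease off a little and check.

```bash
python3 -m handwheel '[[[1,0,0,0.02,0],[1,0,0,0,0],[1,0,0,0,0],[1,0,0,0,0],[1,0,0,0,0]]]'
python3 - <<'E'
from rig import optics;import cv2
cv2.imwrite("pics/e.png",cv2.resize(optics.capture("side")["img"][130:250,250:380],None,fx=5,fy=5))
E
```

```text
time_s: 13.5
eef_pos: [576.3, -184.1, 69.2]
ee_rot: [0.0, 0.984, -0.178, 0.001]
force: [-8.7, 3.7, 24.8]
grip_width: 0.172
grip_force: 84.3
```

View pics/e.png

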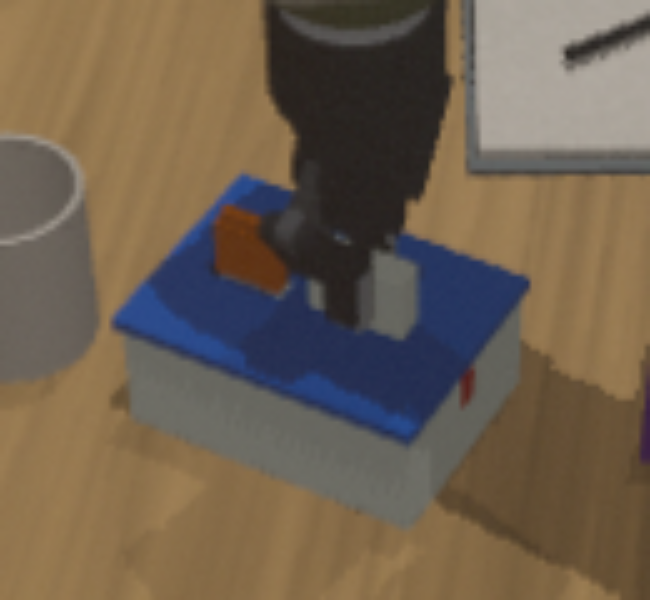

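The wing stands up through the slot, and the cover lies flush on the rim, level and aligned, held with about 25 N of push. I'm handing it in.

```bash
python3 -c "
from rig import ctrl;print(ctrl.finish_job())"
```

```text
the job is handed in; nothing more can be done
None
```

The job is handed in after 13.5 s: the wing is in line with the red marks, and the blue cover is seated over it, flush on the rim and still held pressed with about 25 N; no verdict came back, and I did not re-measure the bystanders at the end.

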